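# Set a shaker cam to its high spot

## Robot

A 6-joint arm with a two-finger parallel gripper is mounted at the origin on the work surface. World frame = base frame: x ahead of the robot, y to its left, z up, the work surface at z = 0. Lengths are in m, angles in rad, forces in N, time in s.
With the tool pointing down it reaches from about 0.375 to 0.9 m from the base axis. Payload 3.1 kg.
Tool frame: the origin (TCP) lies midway between the tips of the shut fingers; the grasp point (between the pads) lies 19 mm behind it; x points along the fingers, y is the direction in which the jaws open and shut, and the axes are right-handed (so a half turn about x gives the same grasp; the last joint's range is limited). The gripper opens to 85 mm and grips with 20 to 120 N. Pads are 22 mm wide; open, the fingers measure 114 mm over their backs; the gripper's body (76 mm by 85 mm) begins 54 mm behind the grasp point. The pads swing forward as they close: fully open they stand 13 mm farther back than shut.
Start: joints at [-1.371, 0.527, 1.433, -0, 1.181, -0.178], TCP at [0.231, -0.581, 0.231] pointing down, gripper open.
Joint ranges: [-3.08, 3.08], [-0.75, 2.2], [0.22, 2.44], [-1.43, 4.57], [0, 2.65], [-2.85, 2.85]. Speed limits (rad/s): [2.79, 2.79, 3.14, 3.14, 3.14, 3.14].

## Interface

Orientations are given as a unit quaternion [x, y, z, w].
In Python, from station import manip gives the robot as it stands.
- The arm moves only by the tool carry_out, never from a script. Its argument "commands" is a list that holds one entry, the list of rows, each a list of 7 numbers: the shift along the tool's x, y, z in units of 25 mm (1.0 is 25 mm), then the turn, a rotation vector about the tool's x, y, z in units of 5 degrees (1.0 is 5 degrees), then the finger opening in mm, from 0 to 85.4. A call has exactly 5 rows; each row is the pose to reach, as a shift and turn from the pose commanded when the call began, along the tool's axes at that moment; what a row does not reach only later rows make up. A row lasts 1/10 s, in which the tool goes at most 50 mm and 8.59 degrees, less where a joint would pass 70% of its speed; a pose out of reach is approached as far as the arm can. A call with a gripper value outside its range is refused whole. The fingers move at their own pace and stop on an object; "force" is the grip in N (left out, the last holds). Time passes only in rows, so rows that repeat a pose let the fingers close, or fill a call up. It gives the time, the measured TCP pose, the force and the opening at its end, in the units of the state.
- manip.sense(): the state, without advancing time (a new reading comes with each control period).
- manip.snapshot(name): name is "scene" or "top" or "wrist"; returns a dict with "image" (384x512x3 uint8, red, green, blue), "fx", "fy", "cx", "cy" (pixels), "rvec" (rotation vector, rad) and "tvec" (3), from world to camera coordinates, as OpenCV has them. Camera axes: x right, y down, z forward; pixel columns grow to the right and rows downward; lengths in m; the calibration is good to about 2 mm. A picture is of the moment at which its call begins. There is no depth.
- manip.sign_off(): hands the job in, once; it reports no verdict.
The state is a dict: "t": time; "q": joint angles; "qd": joint speeds; "tau": joint torques, N m; "tcp_pos": TCP position; "tool_rot": TCP orientation; "force": force on the tool from outside, world axes, zero at the start; "ft_torque": the same for the moment, N m; "finger_gap": opening from 0.0 (shut) to 1.0 (fully open).
Only numpy, scipy, OpenCV 4.12 (cv2) and the standard library are available. Lean on these libraries where they do the work, as an engineer would, in place of code of your own. Each camera call takes 0.05 s, during which the arm holds its last target.

## Task

Of the two open shaker drives on the bench, take the one whose disc is not round. Turn its disc slowly by the upright crank knob until the high spot of the rim (the nose of the egg-shaped disc) stands right at that drive's fixed pointer, then let go and leave it there. Do not turn the round disc of the other drive.

Things in the scene. Friction and masses are not known exactly. Their poses are not given: they have to be found in the camera images.
- cam_disc: Egg-shaped flat aluminium disc on a fixed black casing (200 x 170 x 50 mm); turns endlessly either way about an upright axis. Round part 54 mm radius, nose 78 mm. Origin on the axis at the underside, 56 mm above the bench (top 64, hub nut 69 mm); z up, -x to the nose, +x to the knob. Takes about 1.4 N at the knob, does not coast, stays as left. Turn slowly: 4 rad/s is too fast.
- high_spot (a point): The high spot: the tip of the cam disc's nose, on its rim 78 mm from the axis, at the top face (64 mm above the bench). It turns with the disc.
- pointer_tip (a point): Tip of the fixed brass pointer on the cam drive's casing, 83 mm from the disc's axis and aimed at it, top face 64 mm above the bench, no part of it or its block higher. The high spot passes it with a 5 mm gap; the round part of the rim with 29 mm.
- crank_knob (a point): Middle of the upright black crank knob on the cam disc: 18 mm diameter, 42 mm tall (74 to 116 mm above the bench, this point at 95 mm), 44 mm from the axis, on the opposite side from the nose. It turns freely on its own pin, so a gripper holding it can go round without turning.
- round_knob (a point): Middle of the same kind of crank knob on the other drive, whose disc is plainly round (132 mm diameter); that disc must not be turned. Same heights as crank_knob.

How it is judged:
At the end, for the whole second after the job is handed in: The cam disc's high spot stands at the pointer, within 20 mm of its tip seen from above (about 14 degrees either way), and the disc is at rest (horizontal distance between high_spot and pointer_tip below 0.02 m and angular speed of cam_disc below 0.1 rad/s); the robot touches nothing.
It fails at once if the cam disc is spun faster than 4 rad/s (angular speed of cam_disc above 4 rad/s).
It fails at once if the round disc of the other drive is turned (its knob moves more than 15 mm) (distance of round_knob from where it was at the start of the episode above 0.015 m).
It also fails if it takes over 38 s, if anything falls off the work surface, if the arm or the gripper's body presses on something with over 40 N, if the wrist force passes 120 N, or if a joint passes its speed limit or range.

## Working session

There is one attempt and no reset: what is moved stays moved. The work goes in short steps, Python scripts to look and compute and a tool call to move; the robot and the scene stay as the last step left them, time stands still between calls to the robot, and variables do not carry over. Pictures are saved under pics/ and viewed, and the job is handed in when it is done.

Besides the shell and the picture viewer there is one more tool, called after "Request:" as name([rows], argument=value, ...), one row to a line, values as JSON. carry_out: Moves the arm, as the interface text tells. Its arguments: {"type":"object","properties":{"commands":{"type":"array"},"force":{"type":"number"}},"required":["commands"]}

```bash
mkdir -p pics; cat > h.py <<'E'
from station import manip
import cv2,numpy as np,json
def snap(n,f):
    s=manip.snapshot(n); cv2.imwrite(f'pics/{f}.png',cv2.cvtColor(s['image'],cv2.COLOR_RGB2BGR))
    np.savez(f'pics/{f}.npz',**{k:np.array(v) for k,v in s.items()}); return s
def px2w(f,u,v,z):
    s=np.load(f'pics/{f}.npz'); R=cv2.Rodrigues(s['rvec'].astype(float))[0]; t=s['tvec'].reshape(3)
    d=R.T@np.array([(u-s['cx'])/s['fx'],(v-s['cy'])/s['fy'],1]); c=-R.T@t
    return c+d*(z-c[2])/d[2]
def w2px(f,p):
    s=np.load(f'pics/{f}.npz'); R=cv2.Rodrigues(s['rvec'].astype(float))[0]; q=R@np.array(p)+s['tvec'].reshape(3)
    return q[0]/q[2]*s['fx']+s['cx'],q[1]/q[2]*s['fy']+s['cy']
E
python3 - <<'E'
from h import *
snap('top','top0');snap('scene','scene0')
print(manip.sense())
E
```

```text
{'t': 0.1, 'q': array([-1.37053840e+00,  5.28352107e-01,  1.43376262e+00, -1.53090251e-05,
        1.18139002e+00, -1.78498787e-01]), 'qd': array([ 0.00056707, -0.00229474, -0.00260416,  0.00073713, -0.00114831,
        0.00029048]), 'tau': array([-2.08913002e-04, -4.43304384e+01, -1.78586125e+01, -2.75011007e-04,
        3.86019688e-03,  5.15565318e-06]), 'tcp_pos': array([ 0.2309996 , -0.58006295,  0.2304481 ]), 'tool_rot': array([-0.69445167, -0.13378962,  0.69447639, -0.13243775]), 'force': array([-0.52395096, -0.15803326, -0.66977328]), 'ft_torque': array([-0.02053465,  0.0044699 ,  0.05129583]), 'finger_gap': 1.0028595384956482}
```

View pics/top0.png

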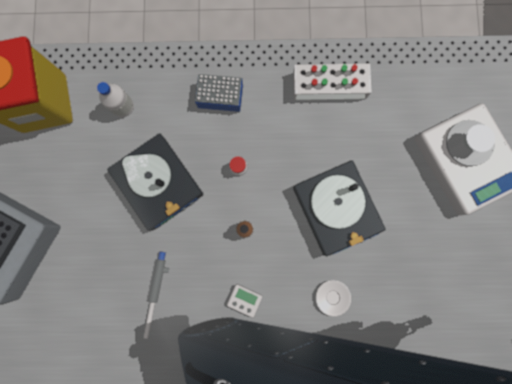

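View pics/scene0.png

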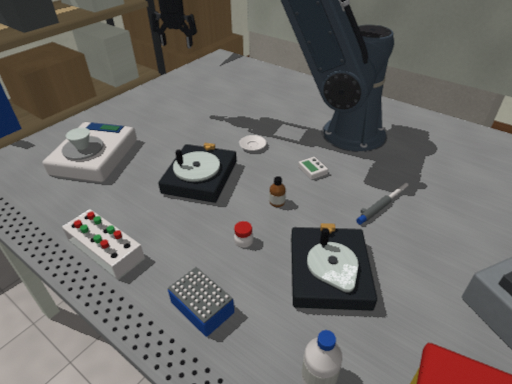

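```bash
python3 - <<'E'
from h import *
im=cv2.imread('pics/top0.png')[125:240,95:215]
cv2.imwrite('pics/z1.png',cv2.resize(im,None,fx=5,fy=5,interpolation=cv2.INTER_CUBIC))
for u,v,z in [(148,175,.069),(159,183,.095),(130,160,.064),(168,205,.064),(338,202,.069)]: print(u,v,px2w('top0',u,v,z))
E
```

```text
148 175 [0.58325259 0.23597479 0.069     ]
159 183 [0.55870129 0.2006623  0.095     ]
130 160 [0.62363805 0.28467942 0.064     ]
168 205 [0.50672428 0.18503854 0.064     ]
338 202 [ 0.50857484 -0.24196147  0.069     ]
```

View pics/z1.png

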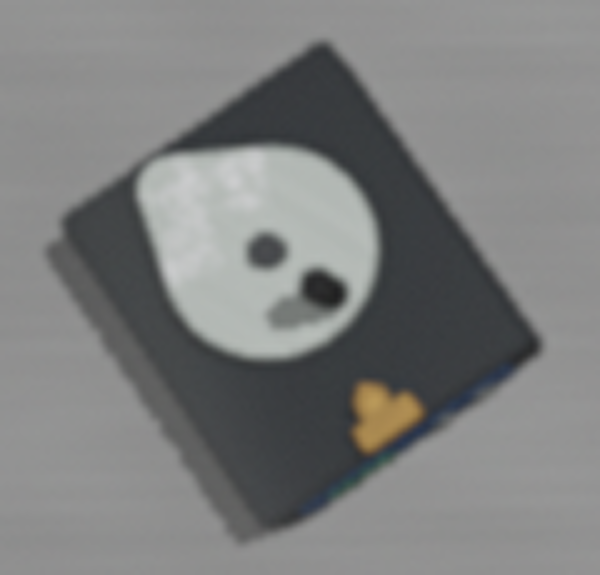

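```bash
python3 - <<'E'
from h import *
P=lambda x,y,z:px2w('top0',95+(x-2)/5,125+(y-2)/5,z)
c=P(266,251,.069)
for n,(x,y,z) in dict(tip=(367,382,.064),nose=(143,172,.064),knobtop=(328,290,.116),block1=(424,410,.064),block2=(370,455,.064)).items():
  p=P(x,y,z);d=p-c;print(n,p,np.hypot(*d[:2])*1e3,np.degrees(np.arctan2(d[1],d[0])))
print(c)
# casing corners at z=.05
for q in [(325,42),(62,220),(268,530),(541,347)]:print(P(*q,.05))
s=np.load('pics/top0.npz');print(-cv2.Rodrigues(s['rvec'])[0].T@s['tvec'].reshape(3),s['fx'])
from scipy.spatial.transform import Rotation as R
print(R.from_quat(manip.sense()['tool_rot']).as_matrix())
E
```

```text
tip [0.5168612  0.18520114 0.064     ] 84.31113258069156 -142.5262187597542
nose [0.62649572 0.30228843 0.064     ] 78.44662534530785 57.00223201324536
knobtop [0.55665595 0.19220123 0.116     ] 51.93613644869951 -121.47501345210377
block1 [0.5023233  0.15612537 0.064     ] 114.42686431853558 -135.3821673750164
block2 [0.47996655 0.18309496 0.064     ] 116.73678988255172 -152.7774925355369
[0.58377319 0.23649589 0.069     ]
[0.69740376 0.21354284 0.05      ]
[0.60463202 0.34889769 0.05      ]
[0.4432484 0.2378805 0.05     ]
[0.53509188 0.09924795 0.05      ]
[ 0.42672813 -0.04664785  1.02542788] 383.12988078229057
[[-3.94237254e-04  3.69770627e-01 -9.29122989e-01]
 [ 1.87106217e-03 -9.29121162e-01 -3.69770694e-01]
 [-9.99998172e-01 -1.88422426e-03 -3.25569657e-04]]
```

Request:
carry_out([
  [[0, -1.4, -1.4, 0, 0, 0, 85], [0, -2.8, -2.8, 0, 0, 0, 85], [0, -4.2, -4.2, 0, 0, 0, 85], [0, -5.6, -5.6, 0, 0, 0, 85], [0, -7, -7, 0, 0, 0, 85]],
], force=30)

```text
t: 0.6
tcp_pos: [0.3293, -0.3513, 0.231]
tool_rot: [-0.695, -0.133, 0.695, -0.133]
force: [1.4, 0.2, 0.0]
finger_gap: 0.992
```

Request:
carry_out([
  [[0, -1.4, -1.4, 0, 0, 0, 85], [0, -2.8, -2.8, 0, 0, 0, 85], [0, -4.2, -4.2, 0, 0, 0, 85], [0, -5.6, -5.6, 0, 0, 0, 85], [0, -7, -7, 0, 0, 0, 85]],
])

```text
t: 1.1
tcp_pos: [0.4272, -0.1241, 0.2313]
tool_rot: [-0.694, -0.133, 0.695, -0.133]
force: [1.0, -0.2, -0.7]
finger_gap: 0.994
```

Request:
carry_out([
  [[0, -1.4, -1.4, 0, 0, 0, 85], [0, -2.8, -2.8, 0, 0, 0, 85], [0, -4.2, -4.2, 0, 0, 0, 85], [0, -5.6, -5.6, 0, 0, 0, 85], [0, -7, -7, 0, 0, 0, 85]],
])

```text
t: 1.6
tcp_pos: [0.525, 0.1034, 0.2311]
tool_rot: [-0.694, -0.133, 0.695, -0.133]
force: [0.6, -0.1, -0.1]
finger_gap: 0.996
```

Request:
carry_out([
  [[0, -1.0, -0.9, 0, 0, 0, 85], [0, -2.0, -1.8, 0, 0, 0, 85], [0, -3.0, -2.7, 0, 0, 0, 85], [0, -3, -2.7, 0, 0, 0, 85], [0, -3, -2.7, 0, 0, 0, 85]],
])

```text
t: 2.1
tcp_pos: [0.5592, 0.1964, 0.2306]
tool_rot: [-0.694, -0.134, 0.695, -0.134]
force: [-1.1, -0.5, -0.0]
finger_gap: 0.995
```

```bash
python3 - <<'E'
from h import *
s=snap('wrist','w0');print(manip.sense()['tcp_pos'],manip.sense()['q'])
snap('scene','s1')
for p in [(.5838,.2365,.069),(.5607,.199,.116),(.5607,.199,.074),(.516,.186,.064),(.626,.303,.064)]: print(w2px('w0',p))
E
```

```text
[0.55900271 0.19560276 0.23069112] [ 1.48294510e-01  4.84612676e-01  1.51651807e+00 -5.09895537e-04
  1.14231109e+00  1.34000662e+00]
(np.float64(230.6705205616013), np.float64(136.77362868452164))
(np.float64(256.5537356540285), np.float64(182.58654877416416))
(np.float64(256.97516182899676), np.float64(172.53729441953558))
(np.float64(252.9582349902166), np.float64(212.40346498566598))
(np.float64(181.47391030194768), np.float64(68.96263798999244))
```

View pics/w0.png

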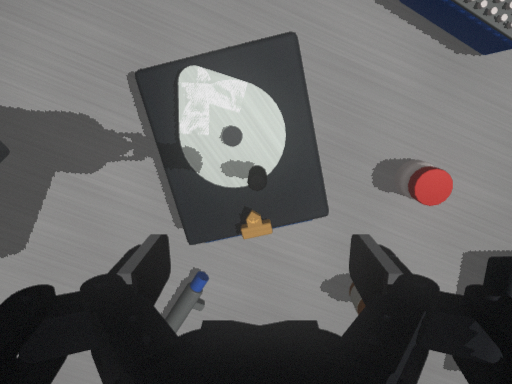

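```bash
python3 - <<'E'
from h import *
c=px2w('w0',231.7,135.8,.069);print(c)
for n,u,v,z in [('tip',254,210.5,.064),('knob',257.5,177.5,.095),('nose',184,69,.064),('b',256.5,231,.064)]:
  p=px2w('w0',u,v,z);d=p-c;print(n,p,np.hypot(*d[:2]),np.degrees(np.arctan2(d[1],d[0])))
im=cv2.imread('pics/w0.png')[30:250,130:340];cv2.imwrite('pics/z2.png',cv2.resize(im,None,fx=2.7,fy=2.7,interpolation=cv2.INTER_CUBIC))
E
```

```text
[0.58508309 0.23588166 0.069     ]
tip [0.51845105 0.18575252 0.064     ] 0.08338320378300458 -143.04483910308275
knob [0.56068754 0.19826148 0.095     ] 0.044837711765328726 -122.96219323803274
nose [0.62686817 0.30073988 0.064     ] 0.07715298295778518 57.20823104092928
b [0.49722977 0.17440457 0.064     ] 0.10722703789635361 -145.0168379938602
```

View pics/z2.png

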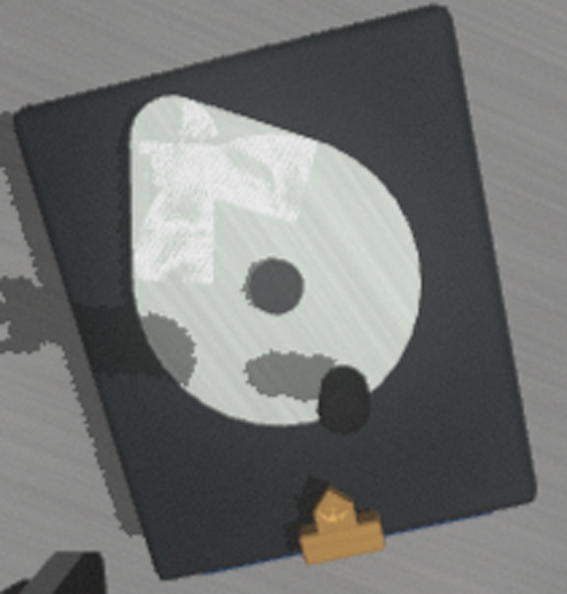

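Request:
carry_out([
  [[1.5, -0.1, -0.1, 0, 0, 0, 85], [3, -0.1, -0.1, 0, 0, 0, 85], [4.5, -0.1, -0.1, 0, 0, 0, 70], [5.9, -0.1, -0.1, 0, 0, 0, 50], [5.9, -0.1, -0.1, 0, 0, 0, 40]],
])

```text
t: 2.7
tcp_pos: [0.5571, 0.1971, 0.0794]
tool_rot: [-0.691, -0.132, 0.699, -0.132]
force: [-0.3, -0.2, 0.8]
finger_gap: 0.512
```

Request:
carry_out([
  [[0, 0, 0, 0, 0, 0, 30], [0, 0, 0, 0, 0, 0, 20], [0, 0, 0, 0, 0, 0, 12], [0, 0, 0, 0, 0, 0, 12], [0, 0, 0, 0, 0, 0, 12]],
])

```text
t: 3.2
tcp_pos: [0.5628, 0.1994, 0.086]
tool_rot: [0.696, 0.133, -0.693, 0.133]
force: [-0.2, -0.1, 6.8]
finger_gap: 0.194
```

```bash
python3 - <<'E'
from h import *
snap('scene','s2');snap('wrist','w2');print(manip.sense()['tcp_pos'],manip.sense()['finger_gap'],manip.sense()['force'])
im=cv2.imread('pics/s2.png')[190:330,250:400];cv2.imwrite('pics/z3.png',cv2.resize(im,None,fx=4,fy=4,interpolation=cv2.INTER_CUBIC))
E
```

```text
[0.56277405 0.19940727 0.08598271] 0.19544647911891416 [-0.16282534  0.68696233  6.87986318]
```

View pics/z3.png

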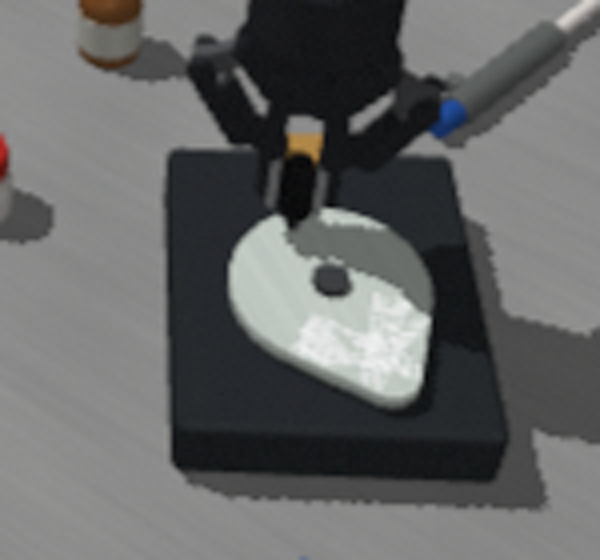

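```bash
python3 - <<'E'
from h import *
Y=np.array([.37,-.929]);Z=np.array([-.929,-.37])
th=np.radians(np.linspace(-123,36.5,36)); p=.044*np.c_[np.cos(th),np.sin(th)]
T=np.c_[p@Y,p@Z]/.025
T=np.round(T,2)
for k in range(7):print(k,(T[5*k+1:5*k+6]-T[5*k]).round(2).tolist(), 'knob',np.array([.5848,.236])+p[5*k+5])
E
```

```text
0 [[0.11, -0.09], [0.21, -0.18], [0.31, -0.28], [0.39, -0.39], [0.47, -0.51]] knob [0.57699747 0.19269734]
1 [[0.07, -0.12], [0.13, -0.25], [0.18, -0.38], [0.22, -0.51], [0.25, -0.65]] knob [0.59437689 0.19305488]
2 [[0.01, -0.14], [0.02, -0.28], [0.01, -0.42], [0.0, -0.56], [-0.03, -0.7]] knob [0.61026154 0.20011532]
3 [[-0.04, -0.13], [-0.09, -0.26], [-0.15, -0.39], [-0.22, -0.51], [-0.29, -0.63]] knob [0.62217214 0.21277666]
4 [[-0.09, -0.1], [-0.19, -0.21], [-0.29, -0.3], [-0.4, -0.39], [-0.52, -0.46]] knob [0.62824967 0.22906271]
5 [[-0.12, -0.07], [-0.25, -0.13], [-0.38, -0.17], [-0.52, -0.21], [-0.66, -0.23]] knob [0.62754556 0.24643154]
6 [[-0.13, -0.02], [-0.27, -0.02], [-0.41, -0.01], [-0.55, 0.01], [-0.69, 0.04]] knob [0.6201697 0.2621722]
```

Request:
carry_out([
  [[0, 0.11, -0.09, 0, 0, 0, 12], [0, 0.21, -0.18, 0, 0, 0, 12], [0, 0.31, -0.28, 0, 0, 0, 12], [0, 0.39, -0.39, 0, 0, 0, 12], [0, 0.47, -0.51, 0, 0, 0, 12]],
])

```text
t: 3.8
tcp_pos: [0.5781, 0.1935, 0.086]
tool_rot: [0.695, 0.133, -0.694, 0.133]
force: [-1.6, 1.5, 7.3]
finger_gap: 0.202
```

```bash
python3 - <<'E'
from h import *
snap('scene','s4');print(manip.sense()['tcp_pos'],manip.sense()['finger_gap'],manip.sense()['force'])
im=cv2.imread('pics/s4.png')[190:330,250:400];cv2.imwrite('pics/z4.png',cv2.resize(im,None,fx=4,fy=4,interpolation=cv2.INTER_CUBIC))
E
```

```text
[0.57923575 0.19328474 0.08601298] 0.19684751742542284 [-0.90146412  0.67573334  5.05432201]
```

View pics/z4.png

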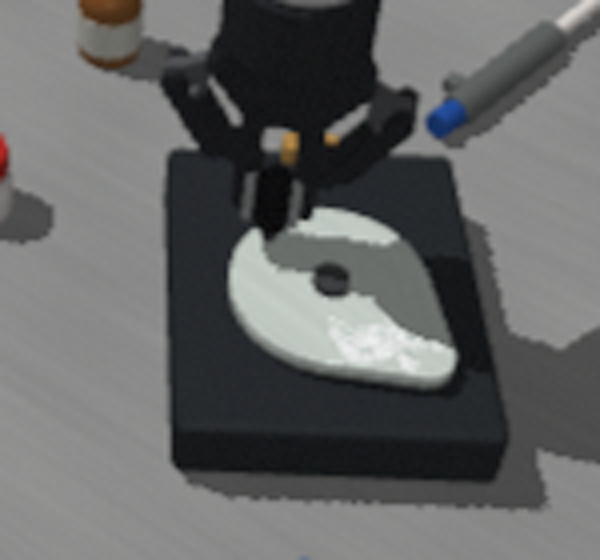

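The disc follows the knob (the nose moved counter-clockwise, now at zoom (450,365)), with low forces. I'll continue.

Request:
carry_out([
  [[0, 0.07, -0.12, 0, 0, 0, 12], [0, 0.13, -0.25, 0, 0, 0, 12], [0, 0.18, -0.38, 0, 0, 0, 12], [0, 0.22, -0.51, 0, 0, 0, 12], [0, 0.25, -0.65, 0, 0, 0, 12]],
])

```text
t: 4.35
tcp_pos: [0.5952, 0.1937, 0.086]
tool_rot: [0.695, 0.133, -0.694, 0.133]
force: [-1.7, 0.7, 7.7]
finger_gap: 0.197
```

Request:
carry_out([
  [[0, 0.01, -0.14, 0, 0, 0, 12], [0, 0.02, -0.28, 0, 0, 0, 12], [0, 0.01, -0.42, 0, 0, 0, 12], [0, 0, -0.56, 0, 0, 0, 12], [0, -0.03, -0.7, 0, 0, 0, 12]],
])

```text
t: 4.85
tcp_pos: [0.6111, 0.2006, 0.086]
tool_rot: [0.695, 0.133, -0.694, 0.133]
force: [-2.1, 0.4, 7.4]
finger_gap: 0.196
```

Request:
carry_out([
  [[0, -0.04, -0.13, 0, 0, 0, 12], [0, -0.09, -0.26, 0, 0, 0, 12], [0, -0.15, -0.39, 0, 0, 0, 12], [0, -0.22, -0.51, 0, 0, 0, 12], [0, -0.29, -0.63, 0, 0, 0, 12]],
])

```text
t: 5.35
tcp_pos: [0.623, 0.2129, 0.086]
tool_rot: [0.695, 0.133, -0.694, 0.133]
force: [-1.9, -0.1, 7.9]
finger_gap: 0.196
```

```bash
python3 - <<'E'
from h import *
snap('scene','s5');print(manip.sense()['tcp_pos'],manip.sense()['finger_gap'],manip.sense()['force'])
im=cv2.imread('pics/s5.png')[190:330,250:400];cv2.imwrite('pics/z5.png',cv2.resize(im,None,fx=4,fy=4,interpolation=cv2.INTER_CUBIC))
E
```

```text
[0.62343729 0.21361977 0.08599079] 0.19642342862566298 [-1.64145796  0.3480988   6.14184626]
```

View pics/z5.png

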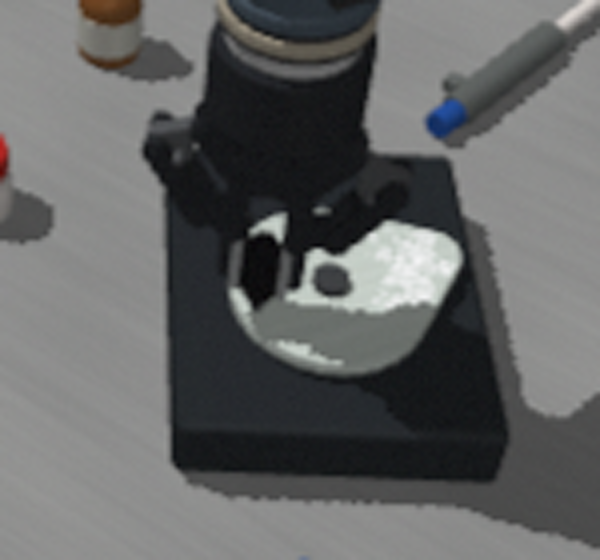

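The nose has now reached the right side of the drive, at zoom (455,245). It is on track.

Request:
carry_out([
  [[0, -0.09, -0.1, 0, 0, 0, 12], [0, -0.19, -0.21, 0, 0, 0, 12], [0, -0.29, -0.3, 0, 0, 0, 12], [0, -0.4, -0.39, 0, 0, 0, 12], [0, -0.52, -0.46, 0, 0, 0, 12]],
])

```text
t: 5.9
tcp_pos: [0.6293, 0.229, 0.086]
tool_rot: [0.695, 0.133, -0.694, 0.134]
force: [-1.4, -1.7, 6.7]
finger_gap: 0.197
```

Request:
carry_out([
  [[0, -0.12, -0.07, 0, 0, 0, 12], [0, -0.25, -0.13, 0, 0, 0, 12], [0, -0.38, -0.17, 0, 0, 0, 12], [0, -0.52, -0.21, 0, 0, 0, 12], [0, -0.66, -0.23, 0, 0, 0, 12]],
])

```text
t: 6.4
tcp_pos: [0.629, 0.2463, 0.086]
tool_rot: [0.695, 0.133, -0.693, 0.134]
force: [-0.8, -2.3, 6.3]
finger_gap: 0.195
```

Request:
carry_out([
  [[0, -0.13, -0.02, 0, 0, 0, 12], [0, -0.27, -0.02, 0, 0, 0, 12], [0, -0.41, -0.01, 0, 0, 0, 12], [0, -0.55, 0.01, 0, 0, 0, 12], [0, -0.69, 0.04, 0, 0, 0, 12]],
])

```text
t: 6.9
tcp_pos: [0.6221, 0.262, 0.086]
tool_rot: [0.696, 0.133, -0.693, 0.134]
force: [1.3, -2.2, 6.3]
finger_gap: 0.197
```

```bash
python3 - <<'E'
from h import *
snap('scene','s6');snap('top','t6');print(manip.sense()['tcp_pos'],manip.sense()['finger_gap'],manip.sense()['force'])
im=cv2.imread('pics/s6.png')[190:330,250:400];a=cv2.resize(im,(390,364),interpolation=cv2.INTER_CUBIC)
im=cv2.imread('pics/t6.png')[125:240,95:215];b=cv2.resize(im,(380,364),interpolation=cv2.INTER_CUBIC)
cv2.imwrite('pics/z6.png',np.hstack([a,b]))
E
```

```text
[0.62153244 0.26272258 0.08602291] 0.19401606478698188 [ 0.43992732 -0.27141081  5.69197059]
```

View pics/z6.png

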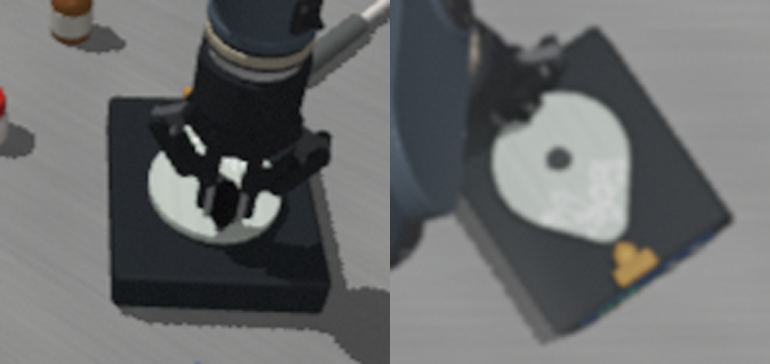

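Request:
carry_out([
  [[0, 0, 0, 0, 0, 0, 18], [0, 0, 0, 0, 0, 0, 24], [0, 0, 0, 0, 0, 0, 32], [0, 0, 0, 0, 0, 0, 44], [0, 0, 0, 0, 0, 0, 60]],
])

```text
t: 7.5
tcp_pos: [0.6203, 0.2623, 0.0835]
tool_rot: [-0.694, -0.133, 0.695, -0.133]
force: [-0.4, 0.1, -0.5]
finger_gap: 0.666
```

Request:
carry_out([
  [[0, 0, 0, 0, 0, 0, 60], [-1, 0, 0, 0, 0, 0, 60], [-2.5, 0, 0, 0, 0, 0, 60], [-4.2, 0, 0, 0, 0, 0, 60], [-6, 0, 0, 0, 0, 0, 60]],
])

```text
t: 8.0
tcp_pos: [0.6198, 0.2622, 0.2345]
tool_rot: [-0.694, -0.133, 0.695, -0.133]
force: [0.8, -0.7, -0.0]
finger_gap: 0.705
```

Request:
carry_out([
  [[0, 1.4, 1.4, 0, 0, 0, 60], [0, 2.8, 2.8, 0, 0, 0, 60], [0, 4.2, 4.2, 0, 0, 0, 60], [0, 5.6, 5.6, 0, 0, 0, 60], [0, 5.6, 5.6, 0, 0, 0, 60]],
])

```text
t: 8.5
tcp_pos: [0.5394, 0.076, 0.2337]
tool_rot: [-0.693, -0.131, 0.696, -0.132]
force: [0.1, 0.5, 0.2]
finger_gap: 0.705
```

```bash
python3 - <<'E'
from h import *
snap('wrist','w7');snap('top','t7');s=manip.sense();print(s['tcp_pos'],s['finger_gap'],s['force'],s['t'])
im=cv2.imread('pics/t7.png')[125:240,95:215];b=cv2.resize(im,None,fx=5,fy=5,interpolation=cv2.INTER_CUBIC)
cv2.imwrite('pics/z7.png',b)
E
```

```text
[0.54223333 0.07956867 0.23416957] 0.7007589975856697 [ 0.23791939 -0.4012042  -0.25393563] 8.6
```

View pics/z7.png

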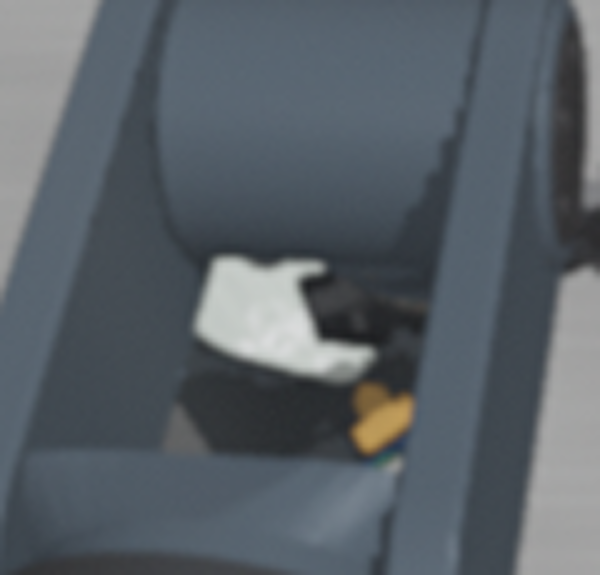

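View pics/t7.png

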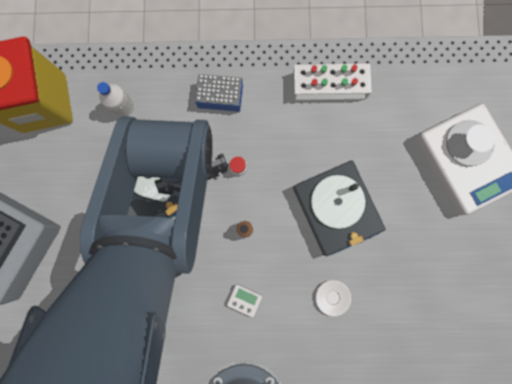

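View pics/w7.png

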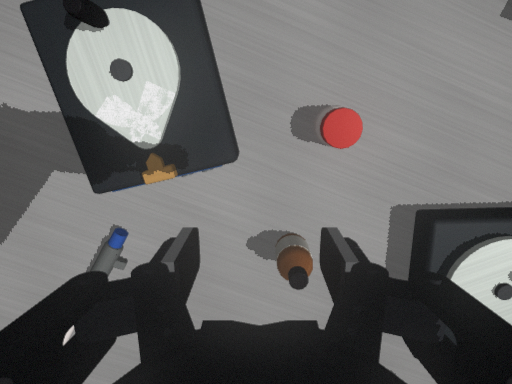

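```bash
python3 - <<'E'
from h import *
c=px2w('w7',121,70,.069);print(c)
for n,u,v in [('nose',149,149),('tip',153,154.5)]:
  p=px2w('w7',u,v,.064);d=p-c;print(n,p,np.hypot(*d[:2]),np.degrees(np.arctan2(d[1],d[0])))
# other drive knob before vs now
d=cv2.absdiff(cv2.imread('pics/top0.png'),cv2.imread('pics/t7.png'))[155:260,290:390];print(d.max())
E
```

```text
[0.58467685 0.23483448 0.069     ]
nose [0.52028247 0.19072255 0.064     ] 0.07805446377643029 -145.58778436823488
tip [0.51626629 0.18527066 0.064     ] 0.08447826655033641 -144.07646700328206
20
```

The nose is about 7 mm from the pointer tip and 1.5° off in angle. The arm is clear, and the round drive looks unchanged.

```bash
python3 -c "
from station import manip
print(manip.sense()['force'],abs(manip.sense()['qd']).max());print(manip.sign_off())"
```

```text
[ 0.23791939 -0.4012042  -0.25393563] 0.04059768172451919
the job is handed in; nothing more can be done
None
```

I gripped the egg-shaped disc's crank knob and turned the disc about 160° counter-clockwise at roughly 0.8 rad/s. I then let go, lifted clear and handed the job in at about 8.6 s.

- **High spot:** the last wrist picture puts the nose about 7 mm from the pointer tip, against the 20 mm limit, and about 1.5° off in angle.
- **Disc at rest:** I took only one clear picture after letting go, so this rests on the description's statement that the disc does not coast.
- **Robot clear:** the arm stands about 0.23 m up and touches nothing, with only sensor noise on the wrist force.
- **Round disc:** it looks the same in the first and last top pictures, with only small pixel differences.
- **View blocked:** the arm hid most of the egg-shaped disc in the final top picture, so the final position rests on the wrist picture. A top view taken just before I let go agreed with it.
- **Upward force:** while gripping there was a steady 5–8 N upward at the wrist, which went away on release. I don't know its cause, but it is well under the limits.

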